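# Hold the spring clip open over the note board

### The arm

A 6-joint arm with a two-finger parallel gripper is mounted at the origin on the work surface. World frame = base frame: x ahead of the robot, y to its left, z up, the work surface at z = 0. Lengths are in m, angles in degrees, forces in N, time in s.
With the tool pointing down it reaches from about 0.4 to 0.825 m from the base axis. Payload 7 kg.
Tool frame: the origin (TCP) lies midway between the tips of the shut fingers; the grasp point (between the pads) lies 19 mm behind it; z points along the fingers, y is the line along which they close (so a half turn about z gives the same grasp; the last joint's range is limited). The gripper opens to 88 mm and grips with 3 to 60 N. Pads are 19 mm wide; open, the fingers measure 130 mm over their backs; the gripper's body (78 mm by 193 mm) begins 47 mm behind the grasp point.
Start: joints at [-58.493, 20.546, 0.682, 0, -70.136, -16.507], TCP at [0.175, -0.652, 0.227] pointing down, gripper open.
Joint ranges: [-176.03, 176.03], [-82.01, 121.73], [-58.28, 71.71], [-173.87, 95.51], [-174.79, -0.11], [-173.66, 173.66]. Speed limits (degrees/s): [136.94, 136.94, 172.46, 180, 180, 180].

### API

Orientations are given as [roll, pitch, yaw] about the fixed x, y, z axes, in that order (R = Rz(yaw) Ry(pitch) Rx(roll)).
In Python, from plant import ctrl gives the robot as it stands. The module is installed in compiled form; this text tells all that it offers.
- The arm moves only by the tool send_rows, never from a script. Its argument "plan" is a list that holds one entry, the list of rows, each a list of 6 numbers: the shift along the tool's x, y, z in fractions of the full range, 1 being 75 cm, then the turn, a rotation vector about the tool's x, y, z in parts of the range, where 1.0 means 180 degrees. A call has 1 to 8 rows; each row is the pose to reach, as a shift and turn from the pose commanded when the call began, along the tool's axes at that moment; what a row does not reach only later rows make up. A row lasts 1/12 s, in which the tool goes at most 41.7 mm and 7.16 degrees, less where a joint would pass 70% of its speed; a pose out of reach is approached as far as the arm can. A shift or turn number past 1, either way, is cut back to 1. A call with a gripper value outside its range is refused whole. "fingers" is the opening, from 0 (shut) to 1 (fully open), set as the call begins (left out, the last holds). The fingers move at their own pace and stop on an object; the grip force is fixed at half the most. Time passes only in rows, so rows that repeat a pose let the fingers close. It gives the time, the measured TCP pose, the force, the opening and the grip force at its end, in the units of the state.
- ctrl.get_obs(): the state, without advancing time (a new reading comes with each control period).
- ctrl.snapshot(name): name is "scene" or "top" or "wrist"; returns a dict with "img" (384x512x3 uint8, red, green, blue), "K" (3x3 intrinsics, pixels), "k1" (the pictures are not rectified: a ray, as slopes to the right and down, at radius r is drawn at 1 + k1 r^2 times it, then the intrinsics apply), "pose" (4x4, takes a point from camera to world coordinates). Camera axes: x right, y down, z forward; pixel columns grow to the right and rows downward; lengths in m; the calibration is good to about 2 mm. A picture is of the moment at which its call begins. There is no depth.
- ctrl.close_job(): hands the job in; it is judged then, once.
The state is a dict: "clock": time; "joint_pos": joint angles; "qvel": joint speeds; "tau": joint torques, N m; "tool_pos": TCP position; "orientation": TCP orientation; "force": force on the tool from outside, world axes, zero at the start; "moment": the same for the moment, N m; "opening": finger opening in m; "gripper_force": force on a finger pad.
Only numpy, scipy, OpenCV 4.12 (cv2) and the standard library are available. Lean on these libraries where they do the work, as an engineer would, in place of code of your own. Each camera call takes 0.05 s, during which the arm holds its last target. There are 200 camera calls.

### The job

First set the note board on its tilting, swivelling stand upright and facing straight towards the robot's side of the desk. Then take the spring clip off its little wooden stand by squeezing its two handles, and bring it, wide open, down over the middle of the board's top edge so that one jaw is in front of the board and one behind, neither touching it, and I can slip a note in. Finish while still holding the clip squeezed open there; do not let go, and do not knock the plant, the figure or the router about.

Things in the scene. Friction and masses are not known exactly. Their poses are not given: they have to be found in the camera images.
- note_stand: Round dark steel foot of the note board, 120 mm across, 16 mm high, fixed to the desk; it never turns (its axes are the world's). Origin: centre of its underside, on the swivel axis. Its post carries the board.
- swivel (a joint): Turn of the board about the vertical axis through the foot's centre, rad. 0 = the board faces straight towards the robot's side (-x, its width along world y); positive = counter-clockwise seen from above. Range -0.9 to 0.9, stiff (0.06 N m friction), stays where left.
- tilt (a joint): Lean of the board about the horizontal hinge on its lower edge, 55 mm above the desk and on the swivel axis, rad. 0 = upright; positive = top leaning back, away from the face side. Range -0.35 to 0.8, stiff (0.10 N m friction), stays where left.
- board_top (a point): Middle of the top edge of the note board (rectangular grey board, white writing face, 160 mm wide, 8 mm thick; its top edge is 120 mm above the hinge, so 175 mm above the desk when upright and then on the swivel axis). x = board normal, from the face towards the back; y = along the top edge; z = up in the board's plane.
- clip: Loose spring clip like a big clothes peg, dark steel, about 80 g, parked upright, jaws down, handles up. Origin: middle of its pivot pin, about 62 mm above the desk at the start. x = along the pin; y = the line along which the handles are squeezed; z = up to the handles. Two rigid levers, 36 mm wide, turn independently on the pin, each with the same spring: squeeze evenly. Alike both ways round.
- handle_l (a point): Centre of the handle end of the lever on the clip's +y side: a rolled bar 10 mm in diameter, 30 mm long along the clip's x, 50 mm from the pin. Parked, it is about 44 mm above the pin and the two ends measure about 58 mm over the outsides; squeezed to the stop, 49 mm above the pin and about 23 mm over both.
- handle_r (a point): The same on the clip's -y side.
- jaw_l (a joint): Opening turn of the lever on the clip's +y side, rad: 0 = shut, about 0.045 as parked on the fin, 0.42 = stop (fully open, then about 40 mm between the jaw tips). Spring: 0.24 N m when shut, 0.49 N m at the stop, so about 10 N of squeeze on the handle ends at the stop.
- jaw_r (a joint): The same for the lever on the clip's -y side.
- tip_l (a point): Inner lower edge of the +y jaw's rubber lip, the lowest point of that jaw, 50 mm below the pin when shut.
- tip_r (a point): The same for the -y jaw.
- clip_stand: Wooden parking stand fixed to the desk: base 90 x 75 mm, 12 mm thick, with an upright fin 60 mm long (x), 6 mm thick (y), 25 mm tall on top, which the clip bites astride, its jaw tips just above the base. Origin: centre of the underside; x = along the fin.
- plant: Loose pot plant: pink pot 118 mm across, 96 mm high, leaves to about 230 mm. Origin: centre of the underside. Bystander.
- figure: Loose white astronaut figure, 170 mm tall, about 80 mm wide. Origin: centre of the underside. Bystander.
- router: Loose black upright router, foot 120 x 90 mm, 202 mm tall. Origin: centre of the underside. Bystander.

How it is judged (in metres and radians):
On the way, in this order (a step that is already met when the one before it is completed fails the run):
1. the board is upright and faces straight towards the robot's side (each within 0.12 rad) (value of joint tilt between -0.12 and 0.12 rad and value of joint swivel between -0.12 and 0.12 rad), for 0.2 s.
2. the clip is squeezed wide open by the fingers and lifted off its stand (value of joint each of jaw_l, jaw_r above 0.2 rad and contact force between the fingers and clip above 1 N and height (world z) of clip above 0.1 m), for 0.2 s.
At the end, for the whole second after the job is handed in: Board tilt and swivel within 0.12 rad of 0; clip held by the fingers, still, upright within 0.45 rad, both levers open over 0.2 rad, a jaw tip over 6 mm either side of the board's middle plane, both over 8 mm below its top edge, within 35 mm of the middle, not touching board or stand (all of step 1 and value of joint each of jaw_l, jaw_r above 0.2 rad and contact force between the fingers and clip above 1 N and ((x of tip_l in the frame of board_top above 0.006 m and x of tip_r in the frame of board_top below -0.006 m) or (x of tip_r in the frame of board_top above 0.006 m and x of tip_l in the frame of board_top below -0.006 m)) and z of each of tip_l, tip_r in the frame of board_top below -0.008 m and y of clip in the frame of board_top between -0.035 and 0.035 m and height (world z) of clip above 0.15 m and angle between clip's own z axis and vertical below 0.45 rad and contact force between clip and note_stand below 0.2 N and linear speed of clip below 0.03 m/s); the arm keeps its last pose, push and grip.
It fails at once if the plant is knocked about (moved more than 30 mm) (distance of plant from where it was at the start of the episode above 0.03 m).
It fails at once if the figure is knocked about (moved more than 30 mm) (distance of figure from where it was at the start of the episode above 0.03 m).
It fails at once if the router is knocked about (moved more than 30 mm) (distance of router from where it was at the start of the episode above 0.03 m).
It also fails if it takes over 53 s, if anything falls off the work surface, if the arm or the gripper's body presses on something with over 40 N, if the wrist force passes 120 N, or if a joint passes its speed limit or range.

## Working session

There is one attempt and no reset: what is moved stays moved. The work goes in short steps, Python scripts to look and compute and a tool call to move; the robot and the scene stay as the last step left them, time stands still between calls to the robot, and variables do not carry over. Pictures are saved under pics/ and viewed, at most 12 in all, crops included, and the job is handed in when it is done.

Besides the shell and the picture viewer there is one more tool, called after "Emit:" as a command line: name --argument value ..., lists and objects as JSON in quotes. send_rows: Moves the arm, as the interface text tells. Its arguments: {"type":"object","properties":{"plan":{"type":"array","items":{"type":"array","items":{"type":"array","items":{"type":"number"}}}},"fingers":{"type":"number"}},"required":["plan"]}

```bash
mkdir -p pics; cat > h.py <<'E'
import numpy as np, cv2
from plant import ctrl
from scipy.spatial.transform import Rotation as R
def snap(n,f):
    s=ctrl.snapshot(n); cv2.imwrite('pics/'+f,s['img'][:,:,::-1]); np.savez('pics/'+f+'.npz',K=s['K'],k1=s['k1'],pose=s['pose']); return s
def ray(f,u,v):
    s=np.load('pics/'+f+'.npz'); K=s['K']; 
    d=cv2.undistortPoints(np.array([[[u,v]]],float),K,np.array([float(s['k1']),0,0,0]))[0,0] 
    # k1 model identical to OpenCV's first radial term
    P=s['pose']; return P[:3,3],P[:3,:3]@np.array([d[0],d[1],1])
def onz(f,u,v,z):
    o,d=ray(f,u,v); return o+d*(z-o[2])/d[2]
def tri(a,b):
    A=[];B=[]
    for f,u,v in (a,b):
        o,d=ray(f,u,v); d=d/np.linalg.norm(d); M=np.eye(3)-np.outer(d,d); A.append(M);B.append(M@o)
    return np.linalg.lstsq(np.vstack(A),np.hstack(B),rcond=None)[0]
def proj(f,p):
    s=np.load('pics/'+f+'.npz'); T=np.linalg.inv(s['pose']); q=T[:3,:3]@np.array(p)+T[:3,3]
    a=q[:2]/q[2]; a=a*(1+float(s['k1'])*(a@a)); return (s['K']@np.array([*a,1]))[:2]
def pose():
    o=ctrl.get_obs(); return np.array(o['tool_pos']),R.from_euler('xyz',o['orientation'],degrees=True)
E
python3 - <<'E'
from h import *
for n in('scene','top'):
    s=snap(n,n+'0.png'); print(n,s['K'].round(1).tolist(),s['k1'],s['pose'].round(3).tolist())
o=ctrl.get_obs(); print(o)
a=cv2.imread('pics/scene0.png');b=cv2.imread('pics/top0.png')
E
```

```text
scene [[348.2, 0.0, 258.9], [0.0, 348.2, 189.8], [0.0, 0.0, 1.0]] -0.08843096770214387 [[0.81, 0.435, -0.394, 1.017], [0.587, -0.591, 0.553, -0.538], [0.008, -0.679, -0.734, 0.857], [0.0, 0.0, 0.0, 1.0]]
top [[355.0, 0.0, 257.2], [0.0, 355.0, 199.3], [0.0, 0.0, 1.0]] -0.1029019388520059 [[0.028, -0.984, 0.176, 0.398], [-1.0, -0.027, 0.005, -0.011], [-0.0, -0.176, -0.984, 1.343], [0.0, 0.0, 0.0, 1.0]]
{'clock': 0.1, 'joint_pos': array([-5.84936661e+01,  2.05872300e+01,  6.41161044e-01, -1.84545182e-02,
       -7.01349109e+01, -1.65072193e+01]), 'qvel': array([ 0.00440711, -0.05252639,  0.01995929,  0.1196746 ,  0.03126516,
        0.06176458]), 'tau': array([-7.52994110e-04, -5.84164560e+01,  2.93750596e+01,  7.01563686e+00,
        1.00877820e-02, -7.62223726e-05]), 'tool_pos': array([ 0.17457367, -0.65160465,  0.22573149]), 'orientation': array([ 1.79917428e+02, -6.37705558e-03, -1.65007164e+02]), 'force': array([ 0.90010033,  0.33322769, -0.36907743]), 'moment': array([ 0.02076544, -0.03971586,  0.02845423]), 'gripper_force': 0.0, 'opening': 0.08758863945479545}
```

View pics/scene0.png

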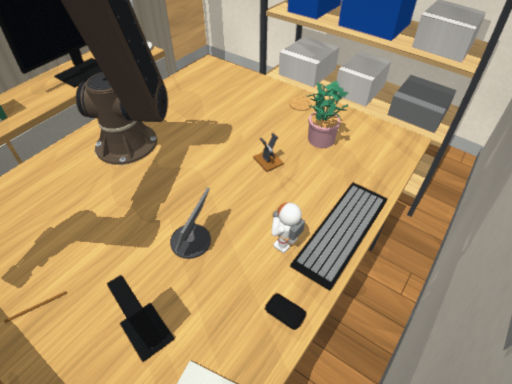

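View pics/top0.png

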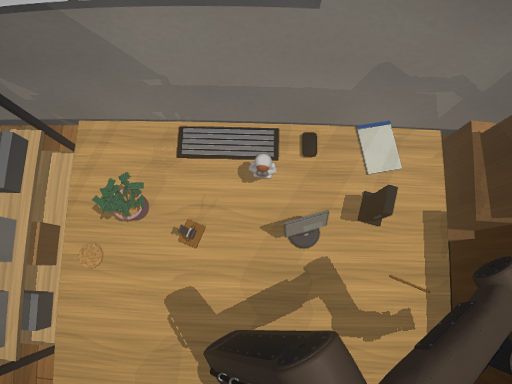

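The scene view shows the board foot at about (190,240), the clip at (268,152), the plant at (322,130) and the figure at (288,225). The top view has the board foot at about (304,235), the clip at (188,233) and the router at (378,205). I'll zoom in.

```bash
python3 - <<'E'
import cv2,numpy as np
a=cv2.imread('pics/scene0.png');b=cv2.imread('pics/top0.png')
def c(i,u,v,w,h,k): return cv2.resize(i[v:v+h,u:u+w],None,fx=k,fy=k,interpolation=cv2.INTER_CUBIC)
A=c(a,240,130,60,50,6.6667)[:300,:400];B=c(b,165,210,60,45,6.66667)
C=c(a,160,180,80,60,5);D=c(b,265,195,80,60,5)
B=cv2.resize(B,(400,300));A=cv2.resize(c(a,240,130,60,45,1),(400,300),interpolation=cv2.INTER_CUBIC)
C=cv2.resize(a[184:262,160:264],(400,300),interpolation=cv2.INTER_CUBIC)
m=np.vstack([np.hstack([A,B]),np.hstack([C,D])]);print(m.shape)
cv2.imwrite('pics/m0.png',m)
E
```

```text
(600, 800, 3)
```

View pics/m0.png

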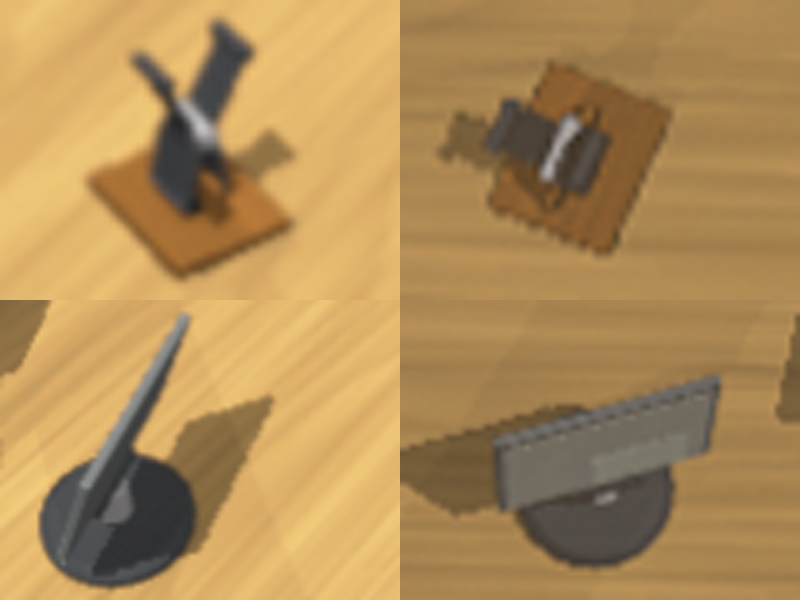

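Panel B shows the clip stand's corners, with the fin direction up and right. Panel D shows the board leaning back, turned roughly +15°. I'll fit both.

```bash
cat > fit.py <<'E'
from h import *
from scipy.optimize import least_squares
A=lambda x,y:('scene0.png',240+x/6.667,130+y/6.667)
B=lambda x,y:('top0.png',165+(x-400)/6.667,210+y/6.667)
C=lambda x,y:('scene0.png',160+x*.26,184+(y-300)*.26)
D=lambda x,y:('top0.png',265+(x-400)/5,195+(y-300)/5)
Rz=lambda a:R.from_euler('z',a)
# stand corners
def st(p):
    x,y,a=p; obs=[(45,37.5,B(550,62)),(45,-37.5,B(672,108)),(-45,-37.5,B(610,255)),(-45,37.5,B(488,205)),
      (-45,-37.5,A(180,268)),(-45,37.5,A(90,180)),(45,-37.5,A(292,218))]
    r=[]
    for X,Y,o in obs:
        r+=list(proj(o[0],Rz(a).apply([X/1e3,Y/1e3,.012])+[x,y,0])-o[1:])
    return r
def board(p):
    x,y,s,t=p; 
    def pt(bx,by,bz): return Rz(s).apply(R.from_euler('y',t).apply([bx,by,bz]))+[x,y,.055]
    obs=[((.004,.08,.12),D(495,438)),((.004,-.08,.12),D(720,377)),((-.004,.08,0),D(503,512)),((-.004,-.08,0),D(708,453)),
     ((.004,.08,.12),C(190,318)),((.004,-.08,0),C(65,570)),((-.004,-.08,.12),C(82,485))]
    r=[]
    for q,o in obs: r+=list(proj(o[0],pt(*q))-o[1:])
    for ang,o in((-90,D(672,490)),(180,D(596,566))):
        r+=list((proj(o[0],[x+.06*np.cos(np.radians(ang)),y+.06*np.sin(np.radians(ang)),.013])-o[1:])*[abs(ang)==90,abs(ang)!=90])
    return r
for f,p0 in((st,[.45,.2,-.4]),(board,[.5,-.15,.2,.3])):
    s=least_squares(f,p0,loss='soft_l1'); print(s.x.round(4),np.round(f(s.x),1))
print('pin',[onz(*B(*q),.065)[:2].round(3) for q in((575,118),(550,180))])
print('handles',[onz(*B(*q),.108).round(3)[:2] for q in((512,100),(490,150),(608,135),(580,190))])
print('scene handles',[onz(*A(*q),.108).round(3)[:2] for q in((142,58),(218,22),(250,52))])
print('fig',onz('top0.png',263,165,.15),onz('scene0.png',283,245,0));print('plant',onz('scene0.png',322,140,0));print('router',onz('top0.png',375,220,.01),onz('top0.png',388,187,.2), onz('scene0.png',150,350,0))
E
python3 fit.py
```

```text
[ 0.5002  0.2381 -0.2965] [ -0.7  -0.6  -0.5  -1.2   0.7  -0.5   0.3   0.5 -15.6 -13.5  14.2  -8.3
 -17.1   7.9]
[ 0.5177 -0.1821  0.3158  0.3374] [-1.  -0.6 -0.6 -1.9 -0.9  0.5 -0.1 -0.3 -0.4 -0.7 -0.8  0.3 -1.4  0.2
  0.3 -0.  -0.  -0.5]
pin [array([0.516, 0.232]), array([0.482, 0.244])]
handles [array([0.52 , 0.258]), array([0.494, 0.268]), array([0.503, 0.206]), array([0.474, 0.219])]
scene handles [array([0.483, 0.223]), array([0.498, 0.271]), array([0.525, 0.26 ])]
fig [ 0.73326214 -0.02117008  0.15      ] [ 0.74398476 -0.02854551  0.        ]
plant [0.60041429 0.46780361 0.        ]
router [ 0.56884805 -0.45563129  0.01      ] [ 0.65650443 -0.44004625  0.2       ] [ 0.65433991 -0.469833    0.        ]
```

```bash
sed -i 's/(-45,-37.5,A(180,268)),(-45,37.5,A(90,180)),(45,-37.5,A(292,218))/(45,-37.5,A(180,276)),(-45,-37.5,A(90,180)),(45,37.5,A(292,222))/' fit.py
cat >> h.py <<'E'
def goto(p,Rt,quiet=False):
    "row (cm, deg) from present pose to the wanted TCP pose"
    p0,R0=pose(); s=R0.inv().apply(np.array(p)-p0)*100; r=(R0.inv()*Rt).as_rotvec(degrees=True)
    print('row',s.round(2),r.round(1),'rows needed',max(np.linalg.norm(s)/4.17,np.linalg.norm(r)/7.16).round(1))
def down(yaw,tilt=0): # tool down, yaw about z; tilt = board lean (rad), applied in board frame (yaw -90 -> faces -x)
    s=yaw+90
    return R.from_euler('z',s,degrees=True)*R.from_euler('y',tilt)*R.from_euler('xyz',[180,0,-90],degrees=True)
E
python3 fit.py|head -4; python3 - <<'E'
from h import *
x,y,s,t=.5177,-.1821,.3158,.3374
def bp(d,s,t): return R.from_euler('z',s).apply(R.from_euler('y',t).apply([0,0,d]))+[x,y,.055]
for d in(.17,.102):
    print(bp(d,s,t).round(3)); goto(bp(d,s,t),down(-90+np.degrees(s),t))
E
```

```text
[ 0.5015  0.238  -0.3382] [-0.1 -1.1 -0.1 -0.9  0.1 -0.6  0.  -0.4 -0.7 -0.7 -1.6 -0.6 -0.4 -0.8]
[ 0.5177 -0.1821  0.3158  0.3374] [-1.  -0.6 -0.6 -1.9 -0.9  0.5 -0.1 -0.3 -0.4 -0.7 -0.8  0.3 -1.4  0.2
  0.3 -0.  -0.  -0.5]
pin [array([0.516, 0.232]), array([0.482, 0.244])]
[ 0.571 -0.165  0.215]
row [-50.91  36.78   1.08] [-14.8  15.8 -92.1] rows needed 15.1
[ 0.55  -0.172  0.151]
row [-48.66  36.65   7.5 ] [-14.8  15.8 -92.1] rows needed 14.7
```

The rows are not in the units I measure in: shifts go in shares of 75 cm and turns go in shares of 180 degrees. I convert before sending: -51 cm / 75 = -0.68, 37 cm / 75 = 0.4933, -92 degrees / 180 = -0.5111.

Emit:
send_rows --plan '[[[-0.68,0.4933,-0.0133,-0.0833,0.0889,-0.5111],[-0.68,0.4933,-0.0133,-0.0833,0.0889,-0.5111],[-0.68,0.4933,-0.0133,-0.0833,0.0889,-0.5111],[-0.68,0.4933,-0.0133,-0.0833,0.0889,-0.5111],[-0.68,0.4933,-0.0133,-0.0833,0.0889,-0.5111],[-0.68,0.4933,-0.0133,-0.0833,0.0889,-0.5111],[-0.68,0.4933,-0.0133,-0.0833,0.0889,-0.5111],[-0.68,0.4933,-0.0133,-0.0833,0.0889,-0.5111]]]' --fingers 1

```text
clock: 0.77
tool_pos: [0.3854, -0.3913, 0.2318]
orientation: [167.8, -4.1, -108.3]
force: [0.7, -2.2, 0.1]
opening: 0.088
gripper_force: 0.0
```

```bash
cat > g.py <<'E'
from h import *
import sys
x,y=.5177,-.1821
def bp(d,s,t): return R.from_euler('z',s).apply(R.from_euler('y',t).apply([0,0,d]))+[x,y,.055]
d,s,t=map(float,sys.argv[1:4]); goto(bp(d,s,t),down(-90+np.degrees(s),t)); print(ctrl.get_obs()['clock'],ctrl.get_obs()['joint_pos'].round(1))
E
python3 g.py .17 .3158 .3374
```

```text
row [-27.4  -10.24  -2.54] [ -5.6   6.1 -36.1] rows needed 7.0
0.7667 [-21.6  14.7 -10.1   4.8 -77.2   1.3]
```

Scaled: -27 cm / 75 = -0.36, -10 cm / 75 = -0.1333, -36 degrees / 180 = -0.2.

Emit:
send_rows --plan '[[[-0.36,-0.1333,-0.0333,-0.0306,0.0333,-0.2],[-0.36,-0.1333,-0.0333,-0.0306,0.0333,-0.2],[-0.36,-0.1333,-0.0333,-0.0306,0.0333,-0.2],[-0.36,-0.1333,-0.0333,-0.0306,0.0333,-0.2],[-0.36,-0.1333,-0.0333,-0.0306,0.0333,-0.2],[-0.36,-0.1333,-0.0333,-0.0306,0.0333,-0.2],[-0.36,-0.1333,-0.0333,-0.0306,0.0333,-0.2],[-0.36,-0.1333,-0.0333,-0.0306,0.0333,-0.2]]]'

```text
clock: 1.43
tool_pos: [0.5718, -0.1654, 0.2141]
orientation: [160.8, -0.0, -72.0]
force: [-0.2, -1.8, 0.5]
opening: 0.0876
gripper_force: 0.0
```

```bash
python3 g.py .17 .3158 .3374; python3 g.py .102 .3158 .3374
```

```text
row [-0.09  0.08 -0.12] [-0.1  0.  -0.1] rows needed 0.0
1.4333 [  5.4  24.2   0.1   4.1 -84.7  11.5]
row [-0.09  0.09  6.68] [-0.1  0.  -0.1] rows needed 1.6
1.4333 [  5.4  24.2   0.1   4.1 -84.7  11.5]
```

Scaled: 6.7 cm / 75 = 0.0893, 6.5 cm / 75 = 0.0867.

Emit:
send_rows --plan '[[[0,0,0.0267,0,0,0],[0,0,0.0533,0,0,0],[0,0,0.0733,0,0,0],[0,0,0.0867,0,0,0],[0,0,0.0893,0,0,0],[0,0,0.0893,0,0,0]]]'

```text
clock: 1.93
tool_pos: [0.547, -0.1774, 0.1524]
orientation: [160.8, -0.0, -72.3]
force: [-0.0, -0.1, 0.2]
opening: 0.0876
gripper_force: 0.0
```

Emit:
send_rows --plan '[[[0,0,0,0,0,0],[0,0,0,0,0,0],[0,0,0,0,0,0],[0,0,0,0,0,0],[0,0,0,0,0,0],[0,0,0,0,0,0],[0,0,0,0,0,0],[0,0,0,0,0,0]]]' --fingers 0

```text
clock: 2.6
tool_pos: [0.5473, -0.1772, 0.1528]
orientation: [160.9, -0.0, -72.3]
force: [-0.3, -1.0, -0.7]
opening: 0.0398
gripper_force: 0.0
```

```bash
python3 g.py .102 .3158 .3374; python3 -c "
from h import *
o=ctrl.get_obs();print(o['opening'],o['gripper_force'],o['force'],o['moment'])"
```

```text
row [-0.46 -0.44  0.01] [-0.2  0.1 -0.4] rows needed 0.2
2.6 [  4.5  24.8  -7.5   4.5 -76.4  11.4]
0.03981928608567958 0.0 [-0.32107254 -0.96612688 -0.71276834] [ 0.38965013 -0.89528687 -0.01901807]
```

Emit:
send_rows --plan '[[[0,0,0,0,0,0],[0,0,0,0,0,0],[0,0,0,0,0,0],[0,0,0,0,0,0],[0,0,0,0,0,0],[0,0,0,0,0,0],[0,0,0,0,0,0],[0,0,0,0,0,0]]]'

```text
clock: 3.27
tool_pos: [0.5476, -0.1771, 0.1527]
orientation: [160.9, -0.0, -72.3]
force: [1.8, 1.1, -1.2]
opening: 0.0081
gripper_force: 30.0
```

```bash
python3 g.py .102 .3158 .3374; python3 -c "
from h import *
o=ctrl.get_obs();print(o['opening'],o['gripper_force'],o['force'],o['moment'])
snap('top','top1.png');snap('wrist','w1.png')
a=cv2.imread('pics/top1.png');b=cv2.imread('pics/w1.png');
cv2.imwrite('pics/m1.png',np.hstack([cv2.resize(a[170:290,230:390],(400,300),interpolation=2),cv2.resize(b,(400,300))]))"
```

```text
row [-0.45 -0.4   0.01] [-0.2  0.1 -0.4] rows needed 0.1
3.2667 [  4.5  24.8  -7.5   4.4 -76.4  11.4]
0.008142238700273927 29.99365746974945 [ 1.79244167  1.1371861  -1.1598509 ] [ 0.56626894 -1.65508935 -0.0962956 ]
```

View pics/m1.png

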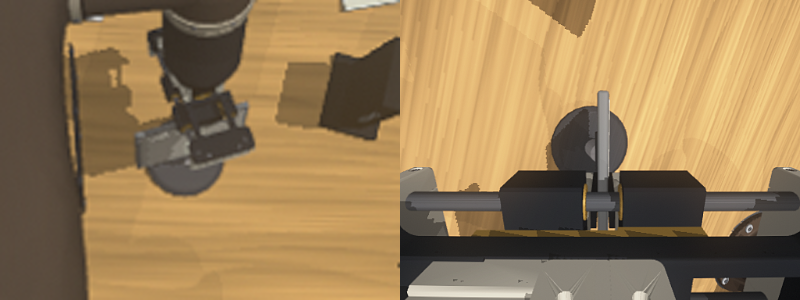

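Gripped: the opening is 8.1 mm, which matches the board's thickness. Next I'll swing the board about its hinge.

```bash
cat > arc.py <<'E'
from h import *
import sys
h=np.array([.5165,-.183,.055]); s0,t0,s1,t1=map(float,sys.argv[1:5]); n=int(sys.argv[5])
p,R0=pose(); B=lambda s,t:R.from_euler('z',s)*R.from_euler('y',t)
for f in np.linspace(0,1,n+1)[1:]:
    M=B(s0+f*(s1-s0),t0+f*(t1-t0))*B(s0,t0).inv()
    print((R0.inv().apply(M.apply(p-h)+h-p)*100).round(2).tolist(),(R0.inv()*M*R0).as_rotvec(degrees=True).round(1).tolist())
E
python3 arc.py .313 .335 0 .335 6; python3 arc.py .313 .335 0 0 8
```

```text
[0.16, 0.02, 0.01] [-0.0, -1.0, 2.8]
[0.32, 0.05, 0.02] [-0.0, -2.0, 5.6]
[0.48, 0.09, 0.03] [-0.0, -2.9, 8.5]
[0.64, 0.14, 0.05] [-0.0, -3.9, 11.3]
[0.8, 0.19, 0.07] [-0.0, -4.9, 14.1]
[0.95, 0.25, 0.09] [-0.0, -5.9, 16.9]
[0.11, 0.45, 0.02] [2.4, -0.7, 2.1]
[0.18, 0.89, 0.07] [4.8, -1.3, 4.3]
[0.22, 1.34, 0.13] [7.2, -1.8, 6.5]
[0.23, 1.78, 0.21] [9.6, -2.3, 8.7]
[0.2, 2.22, 0.31] [12.0, -2.6, 10.9]
[0.14, 2.64, 0.42] [14.3, -2.8, 13.2]
[0.05, 3.06, 0.54] [16.7, -3.0, 15.5]
[-0.08, 3.46, 0.68] [19.0, -3.1, 17.8]
```

Scaled: 1.8 cm / 75 = 0.024, 0.45 cm / 75 = 0.006, 9.6 degrees / 180 = 0.0533.

Emit:
send_rows --plan '[[[0.0013,0.006,0,0.0133,-0.0039,0.0117],[0.0027,0.012,0,0.0267,-0.0072,0.0239],[0.0027,0.018,0.0013,0.04,-0.01,0.0361],[0.0027,0.024,0.0027,0.0533,-0.0128,0.0483],[0.0027,0.024,0.0027,0.0533,-0.0128,0.0483],[0.0027,0.024,0.0027,0.0533,-0.0128,0.0483]]]'

```text
clock: 3.87
tool_pos: [0.5305, -0.1848, 0.1569]
orientation: [170.5, 0.0, -81.3]
force: [2.1, -1.3, -3.5]
opening: 0.0079
gripper_force: 30.0
```

```bash
python3 -c "
from h import *
o=ctrl.get_obs();print(o['opening'],o['gripper_force'],o['force'],o['moment'])"; python3 arc.py .157 .168 0 0 4
```

```text
0.007884569704210606 30.02090871334076 [ 2.146439   -1.33824448 -3.47952696] [-0.09780296 -1.45574736 -0.04877954]
[0.04, 0.45, 0.03] [2.4, -0.3, 2.2]
[0.04, 0.89, 0.07] [4.8, -0.6, 4.5]
[0.01, 1.33, 0.13] [7.2, -0.7, 6.7]
[-0.05, 1.77, 0.21] [9.6, -0.8, 9.0]
```

Forces are small, so I'll complete the swing.

Scaled: 1.75 cm / 75 = 0.0233, 1.3 cm / 75 = 0.0173, 7.2 degrees / 180 = 0.04.

Emit:
send_rows --plan '[[[0,0.006,0,0.0133,-0.0017,0.0122],[0,0.012,0.0013,0.0267,-0.0033,0.0244],[0,0.0173,0.0013,0.04,-0.0039,0.0367],[0,0.0233,0.0027,0.0528,-0.0044,0.0483],[0,0.0233,0.0027,0.0528,-0.0044,0.0483],[0,0.0233,0.0027,0.0528,-0.0044,0.0483]]]'

```text
clock: 4.37
tool_pos: [0.5136, -0.1871, 0.158]
orientation: [179.9, 0.1, -89.9]
force: [1.8, 0.3, -0.8]
opening: 0.0078
gripper_force: 30.0
```

Emit:
send_rows --plan '[[[0,0,0,0,0,0],[0,0,0,0,0,0],[0,0,0,0,0,0],[0,0,0,0,0,0],[0,0,0,0,0,0]]]'

```text
clock: 4.78
tool_pos: [0.5143, -0.1872, 0.1579]
orientation: [180.0, 0.1, -90.0]
force: [0.4, 0.8, 3.3]
opening: 0.0071
gripper_force: 30.0
```

Emit:
send_rows --plan '[[[0,0,0,0,0,0],[0,0,0,0,0,0],[0,0,0,0,0,0],[0,0,0,0,0,0],[0,0,0,0,0,0],[0,0,0,0,0,0]]]' --fingers 0.7

```text
clock: 5.28
tool_pos: [0.5135, -0.1871, 0.1576]
orientation: [180.0, 0.1, -90.0]
force: [-0.6, 1.1, 0.0]
opening: 0.0427
gripper_force: 0.0
```

Emit:
send_rows --plan '[[[0,0,0,0,0,0],[0,0,0,0,0,0],[0,0,-0.0267,0,0,0],[0,0,-0.0667,0,0,0],[0,0,-0.12,0,0,0],[0,0,-0.16,0,0,0],[0,0,-0.16,0,0,0],[0,0,-0.16,0,0,0]]]'

```text
clock: 5.95
tool_pos: [0.5146, -0.1874, 0.2799]
orientation: [-179.8, 0.1, -90.0]
force: [-0.7, -0.5, -1.2]
opening: 0.0612
gripper_force: 0.0
```

```bash
python3 -c "
from h import *
print(ctrl.get_obs()['joint_pos'].round(1))
goto([.499,.238,.2],down(-19.4))"
```

```text
[  0.4   6.6 -10.7  -0.1 -72.4  -0.4]
row [-42.52   1.61   8.06] [ -0.3  -0.1 -70.6] rows needed 10.4
```

Scaled: -42.5 cm / 75 = -0.5667, 8 cm / 75 = 0.1067, -70.6 degrees / 180 = -0.3922.

Emit:
send_rows --plan '[[[-0.5667,0.0213,0,0,0,-0.3922],[-0.5667,0.0213,0,0,0,-0.3922],[-0.5667,0.0213,0.0533,0,0,-0.3922],[-0.5667,0.0213,0.1067,0,0,-0.3922],[-0.5667,0.0213,0.1067,0,0,-0.3922],[-0.5667,0.0213,0.1067,0,0,-0.3922],[-0.5667,0.0213,0.1067,0,0,-0.3922],[-0.5667,0.0213,0.1067,0,0,-0.3922]]]' --fingers 1

```text
clock: 6.62
tool_pos: [0.5002, 0.141, 0.2215]
orientation: [-180.0, 0.1, -32.4]
force: [0.8, -0.2, -0.4]
opening: 0.0874
gripper_force: 0.0
```

```bash
python3 -c "
from h import *
print(ctrl.get_obs()['joint_pos'].round(1))
goto([.499,.238,.2],down(-19.4))"
```

```text
[ 37.3   6.1 -19.   -0.1 -64.9  20.4]
row [-5.3  -8.13  2.16] [ -0.    0.1 -13. ] rows needed 2.4
```

Scaled: -8.1 cm / 75 = -0.108, -5.3 cm / 75 = -0.0707, -13 degrees / 180 = -0.0722.

Emit:
send_rows --plan '[[[-0.0707,-0.108,0.0267,0,0,-0.0722],[-0.0707,-0.108,0.0267,0,0,-0.0722],[-0.0707,-0.108,0.0267,0,0,-0.0722],[-0.0707,-0.108,0.0267,0,0,-0.0722],[-0.0707,-0.108,0.0267,0,0,-0.0722],[-0.0707,-0.108,0.0267,0,0,-0.0722]]]'

```text
clock: 7.12
tool_pos: [0.5002, 0.2356, 0.2023]
orientation: [-180.0, 0.1, -19.7]
force: [0.2, 0.2, 0.1]
opening: 0.088
gripper_force: 0.0
```

```bash
python3 -c "
from h import *
goto([.499,.238,.2],down(-19.4))
snap('top','top2.png');snap('wrist','w2.png');snap('scene','s2.png')
a=cv2.imread('pics/top2.png');b=cv2.imread('pics/w2.png');c=cv2.imread('pics/s2.png')
L=np.vstack([cv2.resize(x,(400,300),interpolation=2) for x in (a[195:255,265:345],c[184:262,160:264])])
W=np.vstack([cv2.resize(b,(400,300)),cv2.resize(c[110:200,220:340],(400,300),interpolation=2)])
cv2.imwrite('pics/m2.png',np.hstack([L,W]))"
```

```text
row [-0.2  -0.19  0.23] [-0.   0.1 -0.3] rows needed 0.1
```

View pics/m2.png

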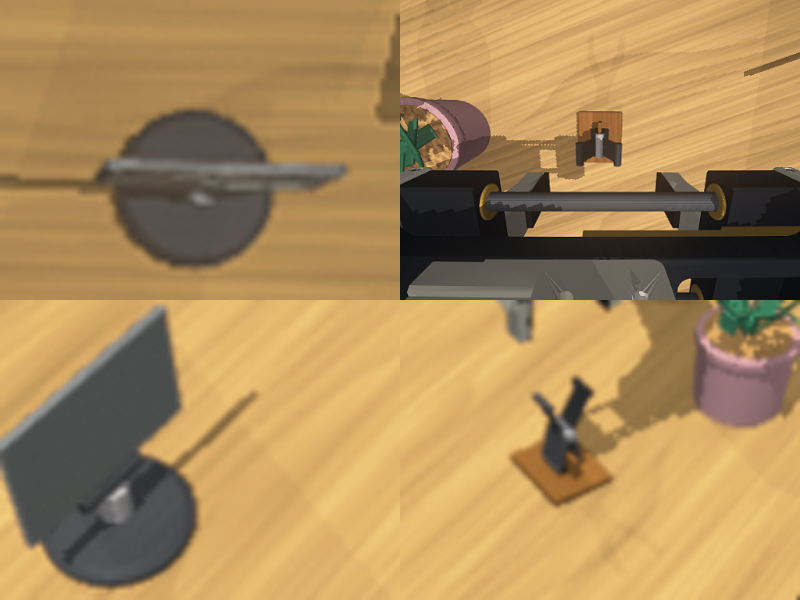

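The board now looks nearly upright and square to the robot. The plant is clear, and the clip shows centred between the fingers in the wrist view at about (600,150). I'll quantify both.

```bash
python3 - <<'E'
from h import *
from scipy.optimize import least_squares
D=lambda x,y:('top2.png',265+x/5,195+y/5)
C=lambda x,y:('s2.png',160+x*.26,184+(y-300)*.26)
def board(p):
    x,y,s,t=p
    pt=lambda q:R.from_euler('z',s).apply(R.from_euler('y',t).apply(q))+[x,y,.055]
    obs=[((.004,.08,.12),D(105,160)),((.004,-.08,.12),D(347,165)),((.004,.08,.12),C(165,307)),((.004,-.08,.12),C(8,456)),((.004,-.08,0),C(36,546)),((.004,.08,0),C(183,408))]
    r=[]
    for q,o in obs: r+=list(proj(o[0],pt(q))-o[1:])
    for k,dx,dy,o in((0,0,.06,D(112,190)),(0,0,-.06,D(271,190)),(1,-.06,0,D(193,266)),(1,.06,0,D(193,110))):
        r.append((proj(o[0],[x+dx,y+dy,.014])-o[1:])[k])
    return r
s=least_squares(board,[.517,-.182,0,0],loss='soft_l1');print(s.x.round(4),np.round(board(s.x),1))
W=lambda x,y:('w2.png',(x-400)*1.28,y*1.28)
a,b=[onz(*W(*q),.106) for q in((581,153),(617,153))];print('bars',a,b)
print('wrist pin',onz(*W(600,145),.065))
print(tri(('top0.png',*[165+(562.5-400)/6.667,210+149/6.667]),('scene0.png',240+200/6.667,130+125/6.667)))
p,q=pose();print(p, q.apply([0,1,0]))
print('mid in tool y', q.inv().apply((a+b)/2-p))
E
```

```text
[ 0.5147 -0.1794  0.0285  0.0226] [-0.9 -0.7 -1.1 -1.8  0.  -0.8 -1.4 -0.8 -0.5  2.1 -0.9  0.5 -0.2 -0.1
  0.3 -0.5]
bars [0.50747058 0.26186157 0.106     ] [0.49195676 0.21876752 0.106     ]
wrist pin [0.49942693 0.23955689 0.065     ]
[0.50254551 0.2420201  0.05889741]
[0.50076024 0.23512388 0.2032096 ] [-0.33894356 -0.94080522 -0.00167665]
mid in tool y [-0.00265009 -0.00436569  0.09721966]
```

Scaled: 11.2 cm / 75 = 0.1493, 10.7 cm / 75 = 0.1427.

Emit:
send_rows --plan '[[[-0.0027,-0.0053,0.0333,0,0,0],[-0.0027,-0.0053,0.0667,0,0,0],[-0.0027,-0.0053,0.1,0,0,0],[-0.0027,-0.0053,0.1267,0,0,0],[-0.0027,-0.0053,0.1427,0,0,0],[-0.0027,-0.0053,0.1493,0,0,0],[-0.0027,-0.0053,0.1493,0,0,0],[-0.0027,-0.0053,0.1493,0,0,0]]]'

```text
clock: 7.93
tool_pos: [0.5006, 0.2406, 0.0918]
orientation: [-179.9, 0.0, -19.8]
force: [-0.2, 0.1, 0.4]
opening: 0.0873
gripper_force: 0.0
```

```bash
python3 -c "
from h import *
goto([.4995,.240,.090],down(-19.4))
snap('wrist','w3.png');snap('scene','s3.png')
b=cv2.imread('pics/w3.png');c=cv2.imread('pics/s3.png')
cv2.imwrite('pics/m3.png',np.hstack([cv2.resize(b,(400,300)),cv2.resize(c[110:200,220:340],(400,300),interpolation=2)]))"
```

```text
row [-0.09  0.09  0.18] [-0.1  0.  -0.4] rows needed 0.1
```

View pics/m3.png

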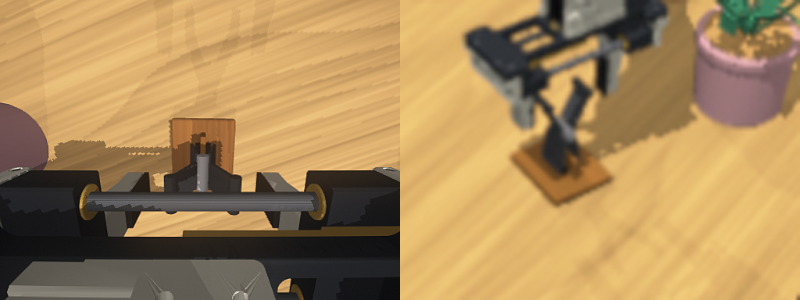

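The handles (165–239) sit centred between the fingers (150–257), so I'll squeeze.

Scaled: 0.1 cm / 75 = 0.0013.

Emit:
send_rows --plan '[[[0,0,0.0013,0,0,0],[0,0,0.0013,0,0,0],[0,0,0.0013,0,0,0],[0,0,0.0013,0,0,0],[0,0,0.0013,0,0,0],[0,0,0.0013,0,0,0],[0,0,0.0013,0,0,0],[0,0,0.0013,0,0,0]]]' --fingers 0

```text
clock: 8.7
tool_pos: [0.5024, 0.2428, 0.0923]
orientation: [-179.6, -0.1, -19.6]
force: [-0.1, 2.8, 11.3]
opening: 0.0403
gripper_force: 10.5
```

Emit:
send_rows --plan '[[[0,0,0,0,0,0],[0,0,0,0,0,0],[0,0,0,0,0,0],[0,0,0,0,0,0],[0,0,0,0,0,0],[0,0,0,0,0,0]]]'

```text
clock: 9.2
tool_pos: [0.5025, 0.2429, 0.0927]
orientation: [-179.6, -0.2, -19.6]
force: [0.5, 1.0, 11.5]
opening: 0.0207
gripper_force: 30.0
```

```bash
python3 -c "
from h import *
snap('wrist','w4.png');snap('scene','s4.png')
b=cv2.imread('pics/w4.png');c=cv2.imread('pics/s4.png')
cv2.imwrite('pics/m4.png',np.hstack([cv2.resize(b,(400,300)),cv2.resize(c[110:200,220:340],(400,300),interpolation=2)]))"
```

```text
(no output)
```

View pics/m4.png

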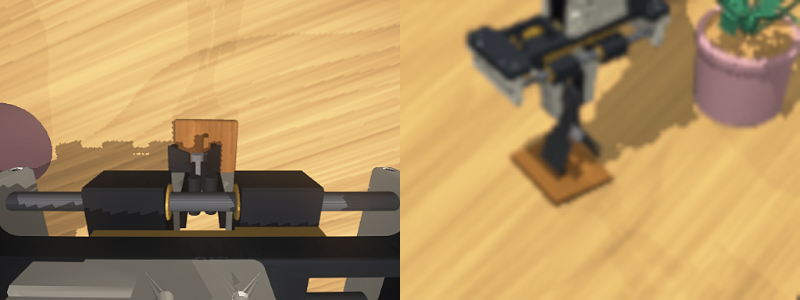

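The handles are squeezed to the stop and the jaws are open wide of the fin. I'll lift straight up.

Scaled: -20 cm / 75 = -0.2667, -16 cm / 75 = -0.2133.

Emit:
send_rows --plan '[[[0,0,-0.0133,0,0,0],[0,0,-0.0333,0,0,0],[0,0,-0.0667,0,0,0],[0,0,-0.1067,0,0,0],[0,0,-0.16,0,0,0],[0,0,-0.2133,0,0,0],[0,0,-0.2667,0,0,0],[0,0,-0.2667,0,0,0]]]'

```text
clock: 9.97
tool_pos: [0.5031, 0.2417, 0.2993]
orientation: [-179.4, -0.4, -19.7]
force: [1.3, 0.3, 1.2]
opening: 0.0209
gripper_force: 30.0
```

```bash
python3 -c "
from h import *
goto([.515,-.182,.29],down(-90))"
```

```text
row [15.38 39.51  0.59] [-0.8  0.1 70.3] rows needed 10.2
```

Scaled: 29 cm / 75 = 0.3867, 25 cm / 75 = 0.3333, 49 degrees / 180 = 0.2722.

Emit:
send_rows --plan '[[[0.0133,0.0267,0,-0.0044,0,0.0222],[0.0267,0.0667,0,-0.0044,0,0.05],[0.0467,0.12,0,-0.0044,0,0.0833],[0.0667,0.1733,0,-0.0044,0,0.1167],[0.0867,0.2267,0,-0.0044,0,0.1556],[0.1067,0.28,0,-0.0044,0,0.1944],[0.1267,0.3333,0,-0.0044,0,0.2333],[0.1467,0.3867,0,-0.0044,0,0.2722]]]'

```text
clock: 10.63
tool_pos: [0.5048, -0.0652, 0.2897]
orientation: [179.3, -0.2, -69.0]
force: [1.1, 0.3, -0.9]
opening: 0.0213
gripper_force: 30.0
```

```bash
python3 -c "
from h import *
goto([.515,-.182,.29],down(-90))"
```

```text
row [11.27  3.23  0.04] [ 0.6 -0.3 21. ] rows needed 2.9
```

Scaled: 11 cm / 75 = 0.1467, 9 cm / 75 = 0.12, 21 degrees / 180 = 0.1167.

Emit:
send_rows --plan '[[[0.04,0.0133,0,0.0033,-0.0017,0.0333],[0.08,0.0267,0,0.0033,-0.0017,0.0667],[0.12,0.0333,0,0.0033,-0.0017,0.0944],[0.1467,0.0427,0,0.0033,-0.0017,0.1167],[0.1467,0.0427,0,0.0033,-0.0017,0.1167],[0.1467,0.0427,0,0.0033,-0.0017,0.1167],[0.1467,0.0427,0,0.0033,-0.0017,0.1167]]]'

```text
clock: 11.22
tool_pos: [0.5155, -0.1773, 0.29]
orientation: [179.9, -0.0, -89.7]
force: [0.5, -0.1, -0.2]
opening: 0.0208
gripper_force: 30.0
```

```bash
python3 -c "
from h import *
goto([.515,-.182,.29],down(-90))
snap('wrist','w5.png');snap('scene','s5.png');snap('top','t5.png')
b=cv2.imread('pics/w5.png');c=cv2.imread('pics/s5.png')
cv2.imwrite('pics/m5.png',np.hstack([cv2.resize(b,(400,300)),cv2.resize(c[150:258,144:288],(400,300),interpolation=2)]))"
```

```text
row [0.47 0.05 0.  ] [ 0.1 -0.   0.3] rows needed 0.1
```

View pics/m5.png

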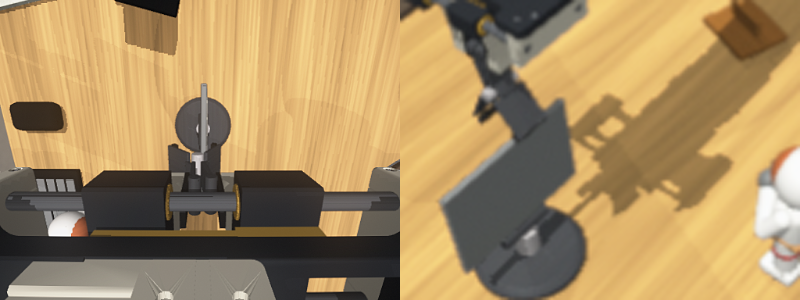

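The clip hangs open above the board, with its pin at about (197,157) in the wrist panel and (487,95) in the scene panel. I'll measure its offset.

```bash
python3 - <<'E'
from h import *
W=lambda x,y:('w5.png',x*1.28,y*1.28)
S=lambda x,y:('s5.png',(x-400)*.36+144,y*.36+150)
print('pin',tri(W(197,157),S(487,95)))
for q in((173,147),(180,147),(213,147),(220,147)): print('tip',onz(*W(*q),.214).round(4))
for q in((201,84),(208,84)): print('board edge',onz(*W(*q),.175).round(4))
for n,p in(('topmid',(.515,-.18,.175)),('topmid-y',(.515,-.26,.175)),('grasp pt',(.5155,-.1773,.309)),('pin',(.5155,-.1953,.26))):
    print(n,(proj('w5.png',p)/1.28).round(1))
b=cv2.imread('pics/w5.png'); cv2.imwrite('pics/m6.png',cv2.resize(b[90:300,170:340],None,fx=3.2,fy=2.8,interpolation=2))
E
```

```text
pin [ 0.52129705 -0.18805793  0.25389878]
tip [ 0.5499 -0.188   0.214 ]
tip [ 0.5418 -0.1881  0.214 ]
tip [ 0.5035 -0.1882  0.214 ]
tip [ 0.4954 -0.1883  0.214 ]
board edge [ 0.5178 -0.2593  0.175 ]
board edge [ 0.5091 -0.2593  0.175 ]
topmid [202.9 145.5]
topmid-y [203.3  83.4]
grasp pt [203.  194.4]
pin [202.8 152.2]
```

View pics/m6.png

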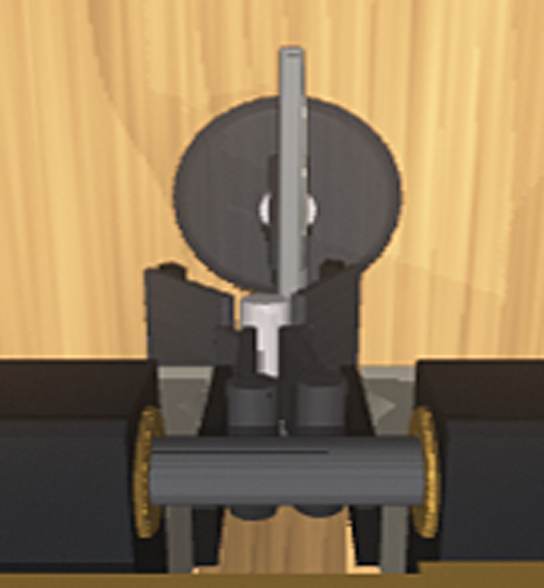

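The clip leans about 0.12 rad in the grip, well inside the limit. The middle of the jaw tips is near x = 0.5235 and the board's is near 0.514. I'll shift by 9.5 mm and then descend.

Scaled: 0.95 cm / 75 = 0.0127, 0.8 cm / 75 = 0.0107, 0.3 degrees / 180 = 0.0017.

Emit:
send_rows --plan '[[[0.0053,0.0067,0,0,0,0],[0.0107,0.0127,0,0,0,0.0017],[0.0107,0.0127,0,0,0,0.0017],[0.0107,0.0127,0,0,0,0.0017],[0.0107,0.0127,0,0,0,0.0017]]]'

```text
clock: 11.78
tool_pos: [0.5064, -0.1854, 0.2905]
orientation: [180.0, -0.0, -90.0]
force: [-0.4, 0.5, -0.4]
opening: 0.0209
gripper_force: 30.0
```

```bash
python3 - <<'E'
from h import *
s=snap('wrist','w6.png');c=snap('scene','s6.png')
b=cv2.imread('pics/w6.png');c=cv2.imread('pics/s6.png')
cv2.imwrite('pics/m7.png',np.hstack([cv2.resize(b[90:300,170:340],(400,494),interpolation=2),cv2.resize(c[150:273,150:250],(400,494),interpolation=2)]))
E
```

```text
(no output)
```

View pics/m7.png

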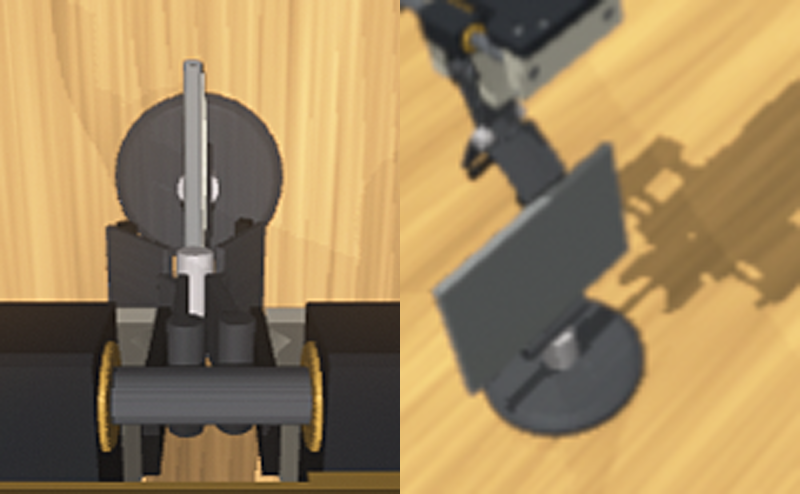

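The pin and jaws now straddle the board; the tip middle is about 2 mm off towards +x. I'll correct that and descend 5 cm.

Scaled: 5 cm / 75 = 0.0667, 4.7 cm / 75 = 0.0627.

Emit:
send_rows --plan '[[[0,0.0027,0.004,0,0,0],[0,0.0027,0.0133,0,0,0],[0,0.0027,0.0267,0,0,0],[0,0.0027,0.04,0,0,0],[0,0.0027,0.0533,0,0,0],[0,0.0027,0.0627,0,0,0],[0,0.0027,0.0667,0,0,0],[0,0.0027,0.0667,0,0,0]]]'

```text
clock: 12.55
tool_pos: [0.5039, -0.1855, 0.2392]
orientation: [179.9, -0.0, -90.0]
force: [-0.3, 0.9, -0.7]
opening: 0.021
gripper_force: 30.0
```

```bash
python3 - <<'E'
from h import *
s=snap('wrist','w7.png');c=snap('scene','s7.png')
b=cv2.imread('pics/w7.png');c=cv2.imread('pics/s7.png')
cv2.imwrite('pics/m8.png',np.hstack([cv2.resize(b[90:300,170:340],(400,494),interpolation=2),cv2.resize(c[150:273,150:250],(400,494),interpolation=2)]))
o=ctrl.get_obs();print(o['force'],o['moment'],o['tool_pos'])
E
```

```text
[ 0.08613961  0.41453097 -0.66625029] [ 0.04034434  0.08268806 -0.02572452] [ 0.50459881 -0.18561616  0.24046521]
```

View pics/m8.png

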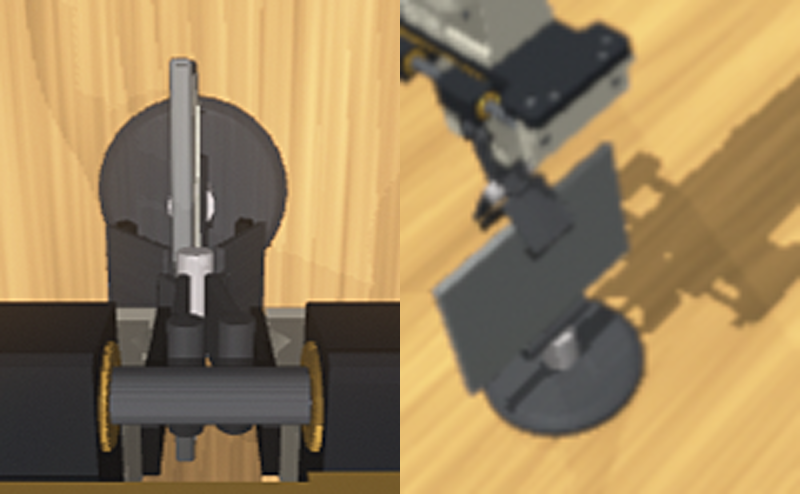

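The jaws straddle the board centrally: lips at 128 and 245, board at 184. I'll check the depth.

```bash
python3 - <<'E'
from h import *
o,d=ray('s7.png',187.5,209.3)
for x in(.53,.534,.54,.544): t=(x-o[0])/d[0]; print((o+d*t).round(4))
E
```

```text
[ 0.53   -0.1749  0.1535]
[ 0.534  -0.1779  0.1592]
[ 0.54   -0.1824  0.1679]
[ 0.544  -0.1854  0.1737]
```

The back tip looks about 13 mm below the top edge. I'll go 4 mm deeper for margin and let it settle.

Scaled: 0.4 cm / 75 = 0.0053, 0.2 cm / 75 = 0.0027.

Emit:
send_rows --plan '[[[0,0,0.0027,0,0,0],[0,0,0.0053,0,0,0],[0,0,0.0053,0,0,0],[0,0,0.0053,0,0,0],[0,0,0.0053,0,0,0],[0,0,0.0053,0,0,0],[0,0,0.0053,0,0,0],[0,0,0.0053,0,0,0]]]'

```text
clock: 13.32
tool_pos: [0.5044, -0.1855, 0.2364]
orientation: [180.0, -0.0, -90.0]
force: [0.1, -0.5, -1.5]
opening: 0.0212
gripper_force: 30.0
```

```bash
python3 - <<'E'
from h import *
o=ctrl.get_obs();print(o['force'],o['moment'],o['tool_pos'],o['qvel'].round(2),o['opening'])
a=cv2.imread('pics/s7.png')
b=snap('scene','s8.png')['img'][:,:,::-1]
# board shift since s7: compare the board's lower region and its -y top corner
r=np.abs(a[215:255,160:205].astype(int)-b[215:255,160:205]); print('diff',r.mean(),r.max())
E
```

```text
[ 0.14687869 -0.47437    -1.46153756] [0.0027634  0.1183944  0.02568725] [ 0.50441869 -0.18552792  0.23643061] [-0.05  0.08  0.01  0.07 -0.05  0.04] 0.02121725030904179
diff 0.5003703703703704 19
```

The board hasn't moved, nothing is touching it and the arm is still. I'll hand in.

```bash
python3 -c "
from h import *
print(ctrl.close_job())"
```

```text
the job is handed in; nothing more can be done
None
```

I handed the job in at about 13 s. By my measurements the board is upright and facing the robot within 0.03 rad, and the clip is held squeezed wide open astride the middle of its top edge, touching nothing. The plant, figure and router were not touched, and no verdict came back.

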